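# Dry-fit a corner post into its angle

## Robot

A 7-joint arm with a two-finger parallel gripper is mounted at the origin on the work surface. World frame = base frame: x ahead of the robot, y to its left, z up, the work surface at z = 0. Lengths are in m, angles in rad, forces in N, time in s.
With the tool pointing down it reaches from about 0.4 to 0.85 m from the base axis. Payload 10.4 kg.
Tool frame: the origin (TCP) lies at the very end of the fingers, on their centre line; the grasp point (between the pads) lies 19 mm behind it (r.pinch_z is the distance from the TCP to the grasp point, in m); z points along the fingers, y is the line along which they close (so a half turn about z gives the same grasp; the last joint's range is limited). The gripper opens to 87 mm and grips with 3 to 60 N. Pads are 19 mm wide; open, the fingers measure 117 mm over their backs; the gripper's body (75 mm by 190 mm) begins 51 mm behind the grasp point.
Start: joints at [1.26, 0.332, -0.065, 1.46, 0.022, 1.35, -0.088], TCP at [0.177, -0.599, 0.223] pointing down, gripper open.
Joint ranges: [-2.6, 2.6], [-0.5, 2.12], [-1.47, 1.34], [0.16, 2.42], [-1.27, 4.41], [0.06, 2.06], [-2.6, 2.6]. Speed limits (rad/s): [2.22, 2.22, 2.79, 2.79, 3.14, 3.14, 3.14].

## Interface

Orientations are given as a unit quaternion [x, y, z, w].
In Python, from bench import sensors, vision, r gives the robot as it stands.
- The arm moves only by the shell command python3 -m crank 'ROWS' [OPENING] [FORCE]. ROWS is JSON, a list of rows, each a list of 2 entries, a list of its own where there are three numbers: the shift along the tool's x, y, z normalised to -1 to 1, where 1 is 3 cm, then the turn about the tool's z normalised to -1 to 1, where 1 is 8 degrees. A call has 1 to 12 rows; each row shifts and turns the commanded pose from where the row before left it, along the tool's axes as they then stand; what a row does not reach is not made up. A row lasts 1/8 s, in which the tool goes at most 62.5 mm and 10.7 degrees, less where a joint would pass 70% of its speed; a pose out of reach is approached as far as the arm can. A call with a number of a shift or a turn outside -1 to 1 is refused whole. A call with a gripper value outside its range is refused whole. OPENING is the opening, from 0 (shut) to 1 (fully open), set as the call begins (- or left out, the last holds). The fingers move at their own pace and stop on an object; FORCE is the grip in N (left out, the last holds). Time passes only in rows, so rows that do not move let the fingers close. It gives the time, the measured TCP pose, the force, the opening and the grip force at its end, in the units of the state.
- sensors.read_state(): the state, without advancing time (a new reading comes with each control period).
- vision.camera(name): name is "scene" or "side" or "wrist"; returns the picture (400x640x3 uint8, red, green, blue); there is no depth.
- vision.camera_model(name): a dict with "vertical_fov" (degrees; the focal length in pixels is half the picture's height over the tangent of half this angle, whatever the lens; pixels are square), "cx", "cy" (the principal point, pixels), "dist" ([k1, k2, p1, p2, k3] as OpenCV has them; the pictures are not rectified), "camera_from_world" (4x4, takes a point from world to camera coordinates); the wrist camera has in their place "hand_eye" (4x4, takes a point from camera to tool coordinates, whose origin is the TCP and whose axes are the flange's). Camera axes: x right, y down, z forward; pixel columns grow to the right and rows downward; lengths in m; the calibration is good to about 2 mm. A picture is of the moment at which its call begins: read the wrist's pose just before it. camera_model takes no time and is no camera call.
- r.close_job(): hands the job in; it is judged then, once.
The state is a dict: "time": time; "joint_positions": joint angles; "joint_vel": joint speeds; "joint_torque": joint torques, N m; "ee_pos": TCP position; "eef_rot": TCP orientation; "ft_force": force on the tool from outside, world axes, zero at the start; "torque": the same for the moment, N m; "width": finger opening in m; "grip_force": force on a finger pad.
Only numpy, scipy, OpenCV 4.12 (cv2) and the standard library are available. Lean on these libraries where they do the work, as an engineer would, in place of code of your own. Each camera call takes 0.05 s, during which the arm holds its last target. There are 200 camera calls.

## Task

Dry-fit the corner post of the timber model: take the tall L-shaped angle offcut and stand it inside the V of the low angle that is glued to the green baseboard, its corner home in the low one's corner and its two legs running along the low one's two legs, and let go of it standing upright, flat on the board. Leave the U-shaped and the T-shaped offcut standing where they are.

Things in the scene. Friction and masses are not known exactly. Their poses are not given: they have to be found in the camera images.
- post (a point): Tall loose pale-wood angle, 75 g, on end: L from above, legs 60 mm outside, 10 thick, 110 high. Point: centre of its 60x60 outline, 55 mm above its foot, in the open V (no wood). z up. Legs: wall along x with mid-plane y=-25 mm, wall along y with mid-plane x=-25, each -30 to +30; corner at (-30,-30), V opens to +x+y. Pinch one leg mid-length from above, in the top 35 mm, clear of the low angle.
- corner (a point): Inner corner of the low angle (darker wood), on the green top, 9 mm above the table, of a fixed 200x200 mm board. Its legs, fixed on end, 10 mm thick, 35 high, run 60 mm from here along +x and +y, inner faces on y=0 and x=0, wood on the negative sides. z up, V opens to +x+y. Post home: its corner edge is here, its axes parallel to these, its centre at (30,30,55) mm from here.
- channel (a point): a bystander: U-shaped offcut of the same pale wood, loose, standing on end, 60 x 50 mm outline, walls 10 mm, 100 mm high. The point is 50 mm above its foot, near the middle of its outline.
- tee (a point): a bystander: T-shaped offcut of the same pale wood, loose, standing on end, 60 x 50 mm outline, walls 10 mm, 90 mm high. The point is 45 mm above its foot, near the middle of its outline.
Not all that is in view belongs to the job. Leave any purple or red look-alike of the part that bears post alone.

How it is judged:
By the outcome, as a careful person would: the job done as asked, in the order asked, and still so for the second after the job is handed in, with the robot touching nothing.
It also fails if it takes over 37 s, if anything falls off the work surface, if the arm or the gripper's body presses on something with over 40 N, if the wrist force passes 120 N, or if a joint passes its speed limit or range.

## Working session

There is one attempt and no reset: what is moved stays moved. The work goes in short steps, Python scripts to look and compute and a shell command to move; the robot and the scene stay as the last step left them, time stands still between calls to the robot, and variables do not carry over. Pictures are saved under pics/ and viewed, at most 10 in all, crops included, and the job is handed in when it is done.

```bash
mkdir -p pics; ls
python3 - <<'E'
from bench import sensors, vision, r
import cv2,numpy as np
for n in("scene","side"):
    cv2.imwrite(f"pics/{n}0.png",vision.camera(n)[:,:,::-1]); print(n,vision.camera_model(n))
print(vision.camera_model("wrist"),r.pinch_z); s=sensors.read_state();print(s)
E
```

```text
pics
scene {'vertical_fov': 55.73710401801836, 'cx': 320.7085165362742, 'cy': 198.13517530830433, 'dist': array([0.02927476, 0.        , 0.        , 0.        , 0.        ]), 'camera_from_world': array([[-0.30792982,  0.95136305,  0.0093585 ,  0.12734055],
       [ 0.63374285,  0.21244169, -0.74380006, -0.36424926],
       [-0.70961203, -0.22310733, -0.66833666,  1.38687004],
       [ 0.        ,  0.        ,  0.        ,  1.        ]])}
side {'vertical_fov': 54.316574065405355, 'cx': 315.6255592835655, 'cy': 198.71885426964053, 'dist': array([-0.07224816,  0.        ,  0.        ,  0.        ,  0.        ]), 'camera_from_world': array([[-0.93399311, -0.35711936, -0.01107422,  0.58986936],
       [-0.21620556,  0.58958661, -0.77823055,  0.15412194],
       [ 0.28445041, -0.72446766, -0.62788102,  0.85529808],
       [ 0.        ,  0.        ,  0.        ,  1.        ]])}
{'vertical_fov': 67.07827712666861, 'cx': 319.5372661789703, 'cy': 198.54466325706943, 'dist': array([-0.05259261,  0.        ,  0.        ,  0.        ,  0.        ]), 'hand_eye': array([[-1.08536805e-03, -9.5830290
[... 334 characters left out ...]
_positions': array([ 1.26041718,  0.33278187, -0.06467603,  1.46084856,  0.02160844,
        1.34987584, -0.08848018]), 'joint_vel': array([ 0.00026288, -0.0007566 , -0.00049946, -0.00227983, -0.00045809,
       -0.0007468 ,  0.00068993]), 'joint_torque': array([ 1.15112605e-03, -6.24547362e+01,  2.44361674e-02, -3.90717208e+01,
       -6.13916572e-02,  3.65420384e-02,  7.22725031e-05]), 'ee_pos': array([ 0.17727591, -0.59898384,  0.22185436]), 'eef_rot': array([ 9.89664266e-01,  1.43402476e-01, -1.22012707e-04, -5.96733637e-04]), 'ft_force': array([ 0.01953457, -0.48307993, -0.27152027]), 'torque': array([0.03535782, 0.03063834, 0.00303806]), 'grip_force': 0.0, 'width': 0.08725641912233259}
```

View pics/scene0.png

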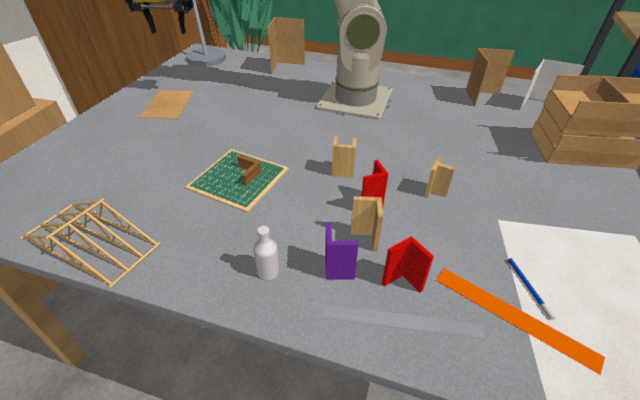

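View pics/side0.png

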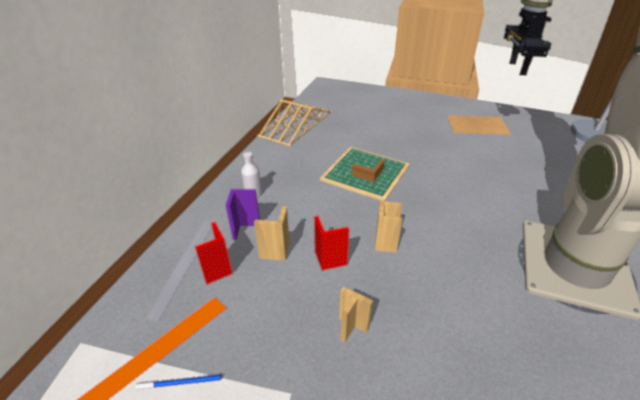

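Scene view: the post is the pale angle near (367,222), the channel is at (344,157), the tee at (440,178), and the low angle on the board at (248,168). The side view shows the post at (272,234), the board angle at (367,168), the channel at (389,227) and the tee at (354,312). Next I'll enlarge the post and corner crops.

Run:
```python
import cv2,numpy as np
def c(n,x,y,w=64,h=48):
    im=cv2.imread(f"pics/{n}0.png")[y:y+h,x:x+w]
    im=cv2.resize(im,None,fx=400/w,fy=300/h,interpolation=cv2.INTER_CUBIC)
    for i in range(0,w,10): cv2.putText(im,str(x+i),(int(i*400/w),10),0,.35,(0,0,255)); cv2.line(im,(int((i+.5)*400/w),12),(int((i+.5)*400/w),18),(0,0,255))
    for i in range(0,h,10): cv2.putText(im,str(y+i),(0,int((i+.5)*300/h)+4),0,.35,(255,0,0))
    return im
m=np.vstack([np.hstack([c("scene",330,190,80,60),c("scene",216,145)]),np.hstack([c("side",240,200,80,60),c("side",335,145)])])
cv2.imwrite("pics/m1.png",m)
```

```text
(no output)
```

View pics/m1.png

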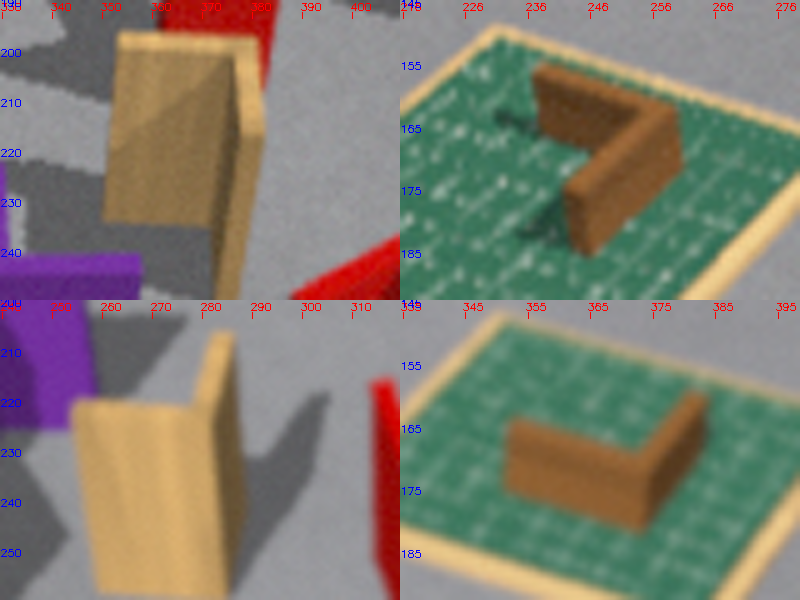

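```bash
cat > h.py <<'E'
import numpy as np,cv2
from scipy.optimize import least_squares
from bench import vision
def cam(n):
    m=vision.camera_model(n); f=200/np.tan(np.radians(m["vertical_fov"]/2))
    return np.array([[f,0,m["cx"]],[0,f,m["cy"]],[0,0,1.]]),m["dist"],m.get("camera_from_world"),m.get("hand_eye")
def proj(P,K,d,T):
    return cv2.projectPoints(np.asarray(P,float).reshape(-1,3),cv2.Rodrigues(T[:3,:3])[0],T[:3,3],K,d)[0][:,0]
def place(L,p):  # p: x,y,yaw of frame ; L local pts with world z
    L=np.asarray(L,float); c,s=np.cos(p[2]),np.sin(p[2])
    return np.c_[p[0]+c*L[:,0]-s*L[:,1],p[1]+s*L[:,0]+c*L[:,1],L[:,2]]
def fit(obs,p0):  # obs: list of (K,d,T,local,pix)
    f=lambda p:np.concatenate([(proj(place(L,p),K,d,T)-np.asarray(q)).ravel() for K,d,T,L,q in obs])
    s=least_squares(f,p0,loss="soft_l1"); return s.x,f(s.x).reshape(-1,2)
E
cat > a.py <<'E'
from h import *
S=cam("scene")[:3];D=cam("side")[:3]
a=.03;t=.11
post=[(*S,[(-a,-a,t),(a,-a,t),(a,-.02,t),(-a,a,t),(-.02,a,t),(-.02,-.02,t),(a,-.02,0)],[(381.6,197),(353.5,195.9),(353,199),(382.3,215.9),(378.5,216.5),(377,200.5),(350.3,234)]),
 (*D,[(-a,a,t),(-a,-a,t),(a,-a,t),(a,-.02,t),(-a,a,0)],[(254.5,219.9),(282,221.5),(286.3,206.5),(282.5,206),(259,258)])]
t=.044;L=.06;w=-.01
co=[(*S,[(w,w,t),(0,0,t),(L,w,t),(L,0,t),(0,L,t),(w,L,t)],[(259.6,161.8),(253.9,162.4),(240,154.9),(236.8,156),(242.2,174.1),(245.9,175.4)]),
 (*D,[(w,w,t),(0,0,t),(w,L,t),(L,0,t),(L,w,t)],[(372.9,170.1),(372.3,168.2),(352.4,163.4),(381.2,158.9),(383.8,160)])]
for n,o,p0 in(("post",post,[.6,0,-1.57]),("corner",co,[.5,-.2,-2.3])):
    p,e=fit(o,p0); print(n,p[:2].round(4),np.degrees(p[2]).round(1)); print(e.round(1).tolist())
E
python3 a.py
```

```text
post [0.6655 0.1844] -75.6
[[-0.6, -0.6], [-0.3, -0.8], [0.3, -0.8], [0.3, -0.1], [-0.8, -0.9], [-0.4, -1.2], [-0.2, -1.0], [-1.4, 2.6], [-0.9, 3.0], [-0.3, -0.3], [-1.0, -0.1], [-0.4, -0.0]]
corner [ 0.5219 -0.1521] -100.0
[[0.4, -1.1], [0.9, -0.8], [-1.0, -1.4], [0.0, -0.7], [-0.9, -0.4], [-1.5, -0.5], [0.5, 1.8], [-0.7, 0.9], [-1.6, 1.4], [-1.0, 0.1], [-0.4, -0.1]]
```

The fits agree with the views: post centre at (0.666, 0.184) with yaw −76°, corner at (0.522, −0.152) with yaw −100°. I'll move over the post with tool x along its x leg and refine from the wrist camera.

```bash
python3 -m crank '[[[0,0,0],-1],[[0,0,0],-1],[[0,0,0],-1],[[0,0,0],-1],[[0,0,0],-1],[[0,0,0],-1],[[0,0,0],-1],[[0,0,0],-1],[[0,0,0],-1],[[0,0,0],-1],[[0,0,-0.5],-1],[[0,0,0],0]]' 1 20
python3 -m crank '[[[0.965,0.974,0],0],[[0.965,0.974,0],0],[[0.965,0.974,0],0],[[0.965,0.974,0],0],[[0.965,0.974,0],0],[[0.965,0.974,0],0],[[0.965,0.974,0],0],[[0.965,0.974,0],0],[[0.965,0.974,0],0],[[0.965,0.974,0],0],[[0.965,0.974,0],0]]'
python3 -m crank '[[[0.965,0.974,0],0],[[0.965,0.974,0],0],[[0.965,0.974,0],0],[[0.965,0.974,0],0],[[0.965,0.974,0],0],[[0.965,0.974,0],0],[[0.965,0.974,0],0],[[0.965,0.974,0],0],[[0.965,0.974,0],0],[[0.965,0.974,0],0],[[0.965,0.974,0],0],[[0,0,0],0]]'
python3 - <<'E'
from bench import sensors,vision
import cv2,numpy as np
s=sensors.read_state(); im=vision.camera("wrist"); np.savez("w1.npz",p=s["ee_pos"],q=s["eef_rot"])
print(s["ee_pos"],s["eef_rot"],s["ft_force"],s["time"]); cv2.imwrite("pics/w1.png",im[:,:,::-1])
E
```

```text
time: 1.6
ee_pos: [0.1775, -0.5997, 0.2382]
eef_rot: [0.613, 0.79, -0.0, 0.001]
ft_force: [-0.1, 0.2, -0.3]
width: 0.0873
grip_force: 0.0
time: 2.98
ee_pos: [0.4092, -0.2093, 0.237]
eef_rot: [0.614, 0.789, -0.0, -0.0]
ft_force: [0.3, -0.8, 0.5]
width: 0.0868
grip_force: 0.0
time: 4.47
ee_pos: [0.6399, 0.182, 0.2358]
eef_rot: [0.612, 0.791, -0.0, -0.001]
ft_force: [-0.5, 0.4, 0.5]
width: 0.087
grip_force: 0.0
[0.63991844 0.18199565 0.2357834 ] [ 6.11830432e-01  7.90987582e-01 -2.60739435e-06 -1.47238478e-03] [-0.52602543  0.37593454  0.5395473 ] 4.475
```

View pics/w1.png

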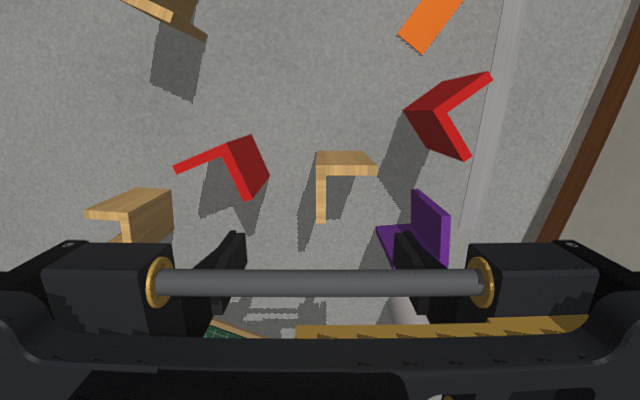

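The wrist view shows the post's top face: corner near (316,164), y-leg end near (377,170), x-leg end near (321,222). I'll refine these points to subpixel and fit.

```bash
cat >> h.py <<'E'
from scipy.spatial.transform import Rotation as R
def wristT(f):
    z=np.load(f); T=np.eye(4); T[:3,:3]=R.from_quat(z["q"]).as_matrix(); T[:3,3]=z["p"]
    K,d,_,H=cam("wrist"); return K,d,np.linalg.inv(T@H)
def sub(fn,pts,w=3):
    g=cv2.imread(fn,0); return cv2.cornerSubPix(g,np.float32(pts).reshape(-1,1,2),(w,w),(-1,-1),(3,50,.01))[:,0]
E
cat > b.py <<'E'
from h import *
a=.03;t=.11
q=[(316,164),(377,164),(377,176),(327,176),(326,222),(316,222)]
qs=sub("pics/w1.png",q); print(qs.round(1).tolist())
L=[(-a,-a,t),(-a,a,t),(-.02,a,t),(-.02,-.02,t),(a,-.02,t),(a,-a,t)]
W=wristT("w1.npz")
p,e=fit([(*W,L,qs)],[.665,.184,-1.32]); print(p[:2].round(4),np.degrees(p[2]).round(2),e.round(1).tolist())
g=place([(0,-.025,t)],p)[0]; z=np.load("w1.npz"); M=R.from_quat(z["q"]).as_matrix()
print("grasp",g,"delta tool",M.T@(g-z["p"]),"phi",np.degrees(np.arctan2(M[1,0],M[0,0])))
E
python3 b.py
```

```text
[[316.0, 164.0], [377.0, 164.0], [376.20001220703125, 176.3000030517578], [325.70001220703125, 175.1999969482422], [325.79998779296875, 220.3000030517578], [314.6000061035156, 221.10000610351562]]
[0.6655 0.1852] -76.23 [[-0.7, -0.3], [0.7, 0.5], [0.9, -1.6], [-0.2, -1.1], [-1.1, 2.1], [0.2, 1.1]]
grasp [0.64122219 0.17922492 0.11      ] delta tool [-0.00330204  0.00079268  0.12577483] phi 104.55583736438966
```

```bash
python3 -m crank '[[[-0.11,0.03,0],0.09],[[0,0,0.85],0],[[0,0,0.85],0],[[0,0,0.85],0],[[0,0,0.85],0],[[0,0,0.85],0],[[0,0,0.7],0],[[0,0,0.3],0],[[0,0,0],0]]' 0.46 20
python3 -m crank '[[[0,0,0],0],[[0,0,0],0],[[0,0,0],0],[[0,0,0],0]]' 0 25
```

```text
time: 5.65
ee_pos: [0.6421, 0.1748, 0.0799]
eef_rot: [0.618, 0.787, -0.0, -0.0]
ft_force: [0.2, -0.3, 0.6]
width: 0.0401
grip_force: 0.0
time: 6.15
ee_pos: [0.6423, 0.1752, 0.0803]
eef_rot: [0.617, 0.787, 0.0, 0.0]
ft_force: [0.6, 0.5, 0.5]
width: 0.0098
grip_force: 25.0
```

```bash
python3 -m crank '[[[0,0,-0.4],0],[[0,0,-0.8],0],[[0,0,-0.8],0],[[0,0,-0.8],0],[[0,0,-0.8],0],[[0,0,-0.8],0],[[0,0,0],0.75],[[0,0,0],0.75],[[0,0,0],0.75],[[0,0,0],0.72],[[-0.5,0,0],0],[[-0.97,-0.08,0],0]]'
python3 -m crank '[[[-0.97,-0.08,0],0],[[-0.97,-0.08,0],0],[[-0.97,-0.08,0],0],[[-0.97,-0.08,0],0],[[-0.97,-0.08,0],0],[[-0.97,-0.08,0],0],[[-0.97,-0.08,0],0],[[-0.97,-0.08,0],0],[[-0.97,-0.08,0],0],[[-0.97,-0.08,0],0],[[-0.97,-0.08,0],0],[[-0.97,-0.08,0],0]]'
python3 -m crank '[[[-0.97,-0.1,0],0],[[-0.5,-0.08,0],0],[[0,0,0],0],[[0,0,0],0]]'
python3 - <<'E'
from bench import sensors,vision
import cv2,numpy as np
s=sensors.read_state(); im=vision.camera("wrist"); np.savez("w2.npz",p=s["ee_pos"],q=s["eef_rot"])
print(s["ee_pos"],s["eef_rot"],s["ft_force"],s["time"]); cv2.imwrite("pics/w2.png",im[:,:,::-1])
E
```

```text
time: 7.65
ee_pos: [0.6317, 0.1321, 0.2124]
eef_rot: [0.765, 0.645, 0.0, -0.0]
ft_force: [0.5, -0.5, -0.7]
width: 0.0098
grip_force: 25.0
time: 9.15
ee_pos: [0.5422, -0.2085, 0.2125]
eef_rot: [0.765, 0.644, -0.0, 0.0]
ft_force: [0.1, -0.1, -1.2]
width: 0.0099
grip_force: 25.0
time: 9.65
ee_pos: [0.5307, -0.2478, 0.2123]
eef_rot: [0.765, 0.644, 0.0, 0.0]
ft_force: [-0.1, 0.9, 0.5]
width: 0.0101
grip_force: 25.0
[ 0.53065812 -0.24782296  0.21227474] [7.65322393e-01 6.43647061e-01 3.09184929e-04 8.84974462e-06] [-0.12580266  0.91721598  0.54547904] 9.65
```

View pics/w2.png

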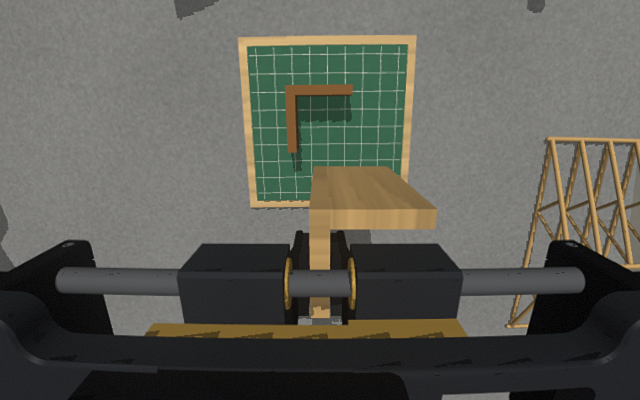

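The low angle's top is at about (286,86)–(352,95), with its x leg running down to row 152. The held post's top corner is at (310,208) and its foot edge at row 167. I'll zoom in on both.

Run:
```python
import cv2,numpy as np
I=cv2.imread("pics/w2.png")
def c(x,y,w,h,W,H):
    s=W/w; im=cv2.resize(I[y:y+h,x:x+w],(W,H),interpolation=cv2.INTER_NEAREST)
    for i in range(0,w,10): cv2.putText(im,str(x+i),(int((i+.5)*s),8),0,.3,(255,255,255)); cv2.line(im,(int((i+.5)*s),10),(int((i+.5)*s),14),(255,255,255))
    for i in range(0,h,10): cv2.putText(im,str(y+i),(0,int((i+.5)*s)+4),0,.3,(255,255,255))
    return im
cv2.imwrite("pics/m2.png",np.hstack([c(280,78,80,80,400,400),c(302,160,140,140,400,400)]))
```

```text
(no output)
```

View pics/m2.png

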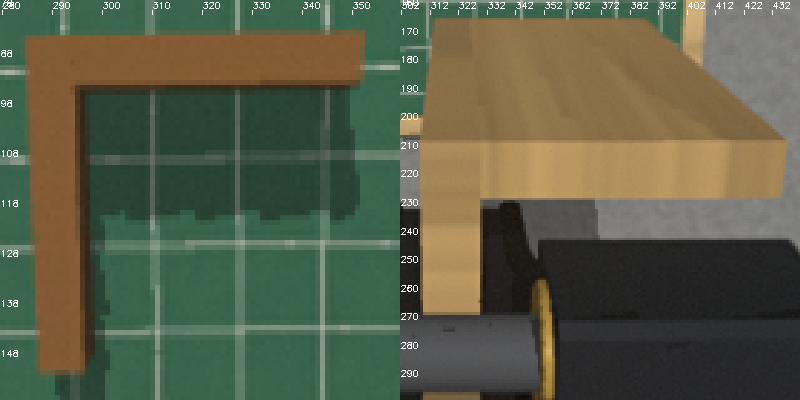

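```bash
cat > c.py <<'E'
from h import *
K,d,T=wristT("w2.npz"); z=np.load("w2.npz"); M=R.from_quat(z["q"]).as_matrix()
t=.044;l=.06;w=-.01
L=[(w,w,t),(w,l,t),(0,l,t),(0,0,t),(l,0,t),(l,w,t)]
q=[(284.9,84.9),(352.3,83.9),(351.7,93.9),(294.7,94.2),(295.5,151.5),(287.1,152.1)]
p,e=fit([(K,d,T,L,q)],[.522,-.152,-1.745]); print("corner",p[:2].round(4),np.degrees(p[2]).round(2),e.round(1).tolist())
a=.03;h=.11
P=np.array([(-a,-a,h),(-a,a,h),(-.02,a,h),(-.02,-.02,h),(-a,-a,0),(-a,a,0)])
Q=np.array([(308.5,208.5),(436.6,208.1),(435.2,228.8),(329.5,229.2),(313,166.2),(387.3,166.2)])
def f4(v): return (proj(place(P,v[:3])+[0,0,v[3]],K,d,T)-Q).ravel()
s=least_squares(f4,[.55,-.25,-1.745,.13],loss="soft_l1").x
print("post",s[[0,1,3]].round(4),np.degrees(s[2]).round(2),f4(s).reshape(-1,2).round(1).tolist())
def f6(v): return (proj(R.from_rotvec(v[3:]).apply(P@R.from_euler("z",s[2]).as_matrix().T)+v[:3],K,d,T)-Q).ravel()
u=least_squares(f6,[s[0],s[1],s[3],0,0,0]).x
print("6dof",u[:3].round(4),"tilt in tool deg",np.degrees(M.T@u[3:]).round(2),f6(u).reshape(-1,2).round(1).tolist())
home=place([(.03,.03,0)],p)[0]
print("dyaw",np.degrees(p[2]-s[2]),"delta tool",M.T@np.r_[home[:2]-s[:2],.009-s[3]], "tcp",z["p"],"post in tool",M.T@(np.r_[s[:2],s[3]]-z["p"]))
E
python3 c.py
```

```text
corner [ 0.5217 -0.1524] -99.59 [[-0.4, -0.6], [0.1, -0.0], [0.5, 0.1], [-0.3, 0.1], [0.4, 0.5], [-0.3, -0.0]]
post [ 0.5563 -0.249   0.1308] -99.84 [[-0.1, 0.5], [0.5, 0.6], [-0.5, -0.2], [0.3, -0.2], [0.1, -0.5], [-0.6, -0.5]]
6dof [ 0.5565 -0.2494  0.1312] tilt in tool deg [-0.15 -0.3  -0.05] [[-0.3, 0.3], [0.5, 0.4], [-0.4, -0.3], [0.2, -0.3], [0.3, 0.1], [-0.3, -0.0]]
dyaw 0.2489051667831281 delta tool [ 0.0592605  -0.02060354  0.12178709] tcp [ 0.53065812 -0.24782296  0.21227474] post in tool [0.00321758 0.02545264 0.08151854]
```

Both fits have residuals under 1 px, with negligible tilt. I'll move to about 5 mm short of home in each direction and lower to just above the board.

```bash
python3 -m crank '[[[0.9,-0.26,0],-0.03],[[0.9,-0.26,0],0],[[0,0,0.8],0],[[0,0,0.8],0],[[0,0,0.8],0],[[0,0,0.8],0],[[0,0,0.5],0],[[0,0,0.2],0],[[0,0,0],0],[[0,0,0],0]]'
python3 - <<'E'
from bench import sensors,vision
import cv2,numpy as np
s=sensors.read_state(); im=vision.camera("wrist"); np.savez("w3.npz",p=s["ee_pos"],q=s["eef_rot"])
print(s["ee_pos"],s["ft_force"],s["time"]); I=im[:,:,::-1]
cv2.imwrite("pics/w3.png",cv2.resize(I[110:310,230:490],(780,600),interpolation=cv2.INTER_NEAREST))
cv2.imwrite("pics/w3f.png",I)
E
```

```text
time: 10.95
ee_pos: [0.5246, -0.1934, 0.0959]
eef_rot: [0.765, 0.644, 0.0, 0.001]
ft_force: [-0.8, -0.1, -1.1]
width: 0.01
grip_force: 25.0
[ 0.52464819 -0.19338863  0.09591737] [-0.77686494 -0.09726321 -1.0716421 ] 10.95
```

View pics/w3.png

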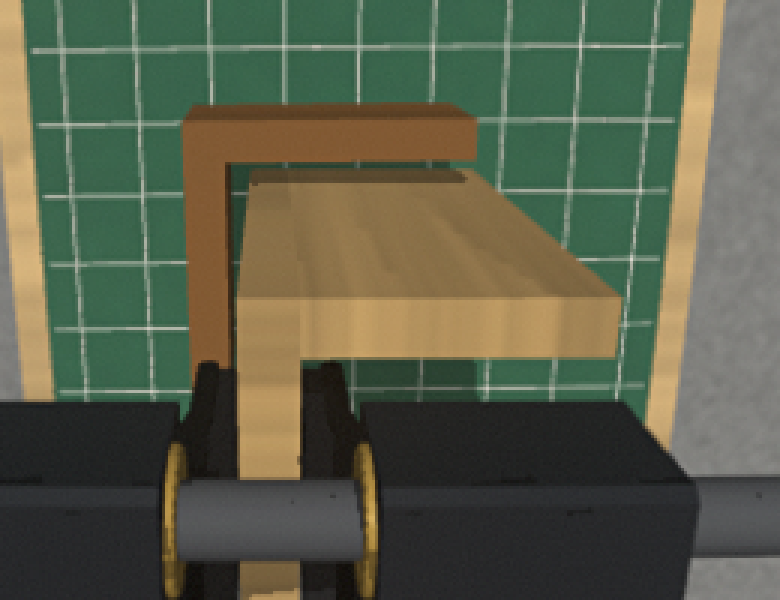

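The post foot is inside the V, with small gaps of about 5 mm to both legs. I'll lower it and slide it in gently while watching the force.

```bash
python3 -m crank '[[[0,0,0.12],0],[[0,0,0],0],[[0.06,-0.06,0],0],[[0.06,-0.05,0],0],[[0,0,0],0],[[0,0,0],0]]'
python3 -m crank '[[[0.04,0,0],0],[[0,0,0],0],[[0,0,0],0]]'
python3 -m crank '[[[0.04,0,0],0],[[0,0,0],0],[[0,0,0],0]]'
python3 -m crank '[[[0,-0.04,0],0],[[0,0,0],0],[[0,0,0],0]]'
python3 -m crank '[[[0,-0.04,0],0],[[0,0,0],0],[[0,0,0],0]]'
```

```text
time: 11.75
ee_pos: [0.5215, -0.1893, 0.0915]
eef_rot: [0.765, 0.644, -0.0, 0.0]
ft_force: [0.1, 0.4, -0.9]
width: 0.0094
grip_force: 25.0
time: 12.12
ee_pos: [0.5217, -0.1881, 0.0915]
eef_rot: [0.765, 0.644, -0.0, 0.0]
ft_force: [-0.5, 0.0, -0.2]
width: 0.0099
grip_force: 25.0
time: 12.5
ee_pos: [0.5219, -0.1869, 0.0915]
eef_rot: [0.765, 0.644, -0.0, 0.0]
ft_force: [-0.5, 0.4, -0.5]
width: 0.0096
grip_force: 25.0
time: 12.88
ee_pos: [0.5207, -0.1867, 0.0915]
eef_rot: [0.765, 0.644, -0.0, 0.0]
ft_force: [0.3, -0.1, -1.1]
width: 0.0098
grip_force: 25.0
time: 13.25
ee_pos: [0.52, -0.1866, 0.0917]
eef_rot: [0.765, 0.644, 0.0, 0.001]
ft_force: [4.4, -1.8, -3.5]
width: 0.01
grip_force: 25.0
```

```bash
python3 -m crank '[[[0.03,0.02,0],0],[[0,0,0],0],[[0,0,0],0]]'
python3 -m crank '[[[0.03,0,0],0],[[0,0,0],0],[[0,0,0],0]]'
python3 -m crank '[[[0.03,0,0],0],[[0,0,0],0],[[0,0,0],0]]'
```

```text
time: 13.62
ee_pos: [0.5204, -0.1859, 0.0916]
eef_rot: [0.765, 0.644, -0.0, 0.0]
ft_force: [3.4, -2.3, -0.1]
width: 0.01
grip_force: 25.0
time: 14.0
ee_pos: [0.5204, -0.1855, 0.0916]
eef_rot: [0.765, 0.644, -0.0, 0.0]
ft_force: [3.6, -4.6, -1.1]
width: 0.0098
grip_force: 25.0
time: 14.38
ee_pos: [0.5204, -0.1853, 0.0917]
eef_rot: [0.765, 0.644, -0.001, 0.001]
ft_force: [3.0, -6.1, 0.4]
width: 0.0101
grip_force: 25.0
```

Both walls are in contact. Now lower onto the board.

```bash
python3 -m crank '[[[-0.01,0,0.03],0],[[0,0,0],0],[[0,0,0],0]]'
python3 -m crank '[[[0,0,0.03],0],[[0,0,0],0],[[0,0,0],0]]'
python3 -m crank '[[[0,0,0.03],0],[[0,0,0],0],[[0,0,0],0]]'
```

```text
time: 14.75
ee_pos: [0.5206, -0.1854, 0.091]
eef_rot: [0.765, 0.644, -0.0, 0.001]
ft_force: [2.1, -5.8, 2.0]
width: 0.0097
grip_force: 25.0
time: 15.12
ee_pos: [0.5206, -0.1854, 0.0902]
eef_rot: [0.765, 0.644, -0.0, 0.001]
ft_force: [2.6, -4.6, 2.3]
width: 0.0099
grip_force: 25.0
time: 15.5
ee_pos: [0.5206, -0.1854, 0.0893]
eef_rot: [0.765, 0.644, -0.0, 0.001]
ft_force: [1.4, -6.1, 2.1]
width: 0.0098
grip_force: 25.0
```

```bash
python3 -m crank '[[[0,0,0.03],0],[[0,0,0],0],[[0,0,0],0]]'
python3 -m crank '[[[0,0,0.02],0],[[0,0,0],0],[[0,0,0],0]]'
```

```text
time: 15.88
ee_pos: [0.5207, -0.1856, 0.0893]
eef_rot: [0.765, 0.644, -0.0, 0.001]
ft_force: [-0.8, -4.6, 11.6]
width: 0.0098
grip_force: 25.0
time: 16.25
ee_pos: [0.5208, -0.1858, 0.0892]
eef_rot: [0.765, 0.644, -0.001, 0.001]
ft_force: [-4.2, -5.7, 16.6]
width: 0.0097
grip_force: 25.0
```

```bash
python3 -m crank '[[[0,0,-0.03],0],[[0,0,0],0],[[0,0,0],0]]'
python3 - <<'E'
from bench import sensors,vision
import cv2,numpy as np
s=sensors.read_state(); a=vision.camera("wrist")[110:310,230:490,::-1]; b=vision.camera("side")[135:195,330:408,::-1]
cv2.imwrite("pics/w4.png",np.hstack([cv2.resize(x,(400,308),interpolation=cv2.INTER_CUBIC) for x in(a,b)]))
E
```

```text
time: 16.62
ee_pos: [0.5207, -0.1855, 0.0892]
eef_rot: [0.765, 0.644, -0.0, 0.001]
ft_force: [-1.2, -5.1, 8.6]
width: 0.0097
grip_force: 25.0
```

View pics/w4.png

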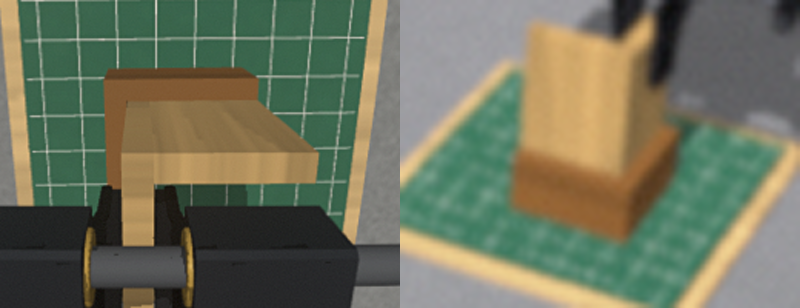

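The post is flush in the V in both views. I'll relieve the load, open and retreat upward.

```bash
python3 -m crank '[[[-0.02,0,-0.02],0],[[0,0,0],0]]' - 3
python3 -m crank '[[[0,0,0],0],[[0,0,0],0],[[0,0,0],0],[[0,0,0],0]]' 0.46
python3 -m crank '[[[0,0,-0.2],0],[[0,0,-0.6],0],[[0,0,-0.9],0],[[0,0,-0.9],0],[[0,0,-0.9],0],[[-0.9,0,-0.9],0],[[-0.9,0,0],0],[[-0.6,0,0],0],[[0,0,0],0],[[0,0,0],0]]'
python3 - <<'E'
from bench import sensors,vision
import cv2,numpy as np
s=sensors.read_state(); np.savez("w5.npz",p=s["ee_pos"],q=s["eef_rot"])
a=vision.camera("wrist")[40:240,200:460,::-1]; b=vision.camera("side")[135:195,330:408,::-1]
c=vision.camera("scene")[125:205,190:294,::-1]
cv2.imwrite("pics/w5.png",np.vstack([np.hstack([cv2.resize(x,(390,300),interpolation=cv2.INTER_CUBIC) for x in t]) for t in((a,b),(c,c*0))]))
E
```

```text
time: 16.98
ee_pos: [0.5205, -0.185, 0.089]
eef_rot: [0.765, 0.644, 0.0, 0.0]
ft_force: [2.0, -2.6, 3.5]
width: 0.01
grip_force: 3.0
time: 17.48
ee_pos: [0.5203, -0.1846, 0.0886]
eef_rot: [0.765, 0.645, -0.0, -0.0]
ft_force: [-0.1, -0.5, 0.6]
width: 0.0381
grip_force: 0.0
time: 18.73
ee_pos: [0.5085, -0.2544, 0.2207]
eef_rot: [0.764, 0.645, 0.0, -0.0]
ft_force: [0.3, 0.7, -0.2]
width: 0.0403
grip_force: 0.0
```

View pics/w5.png

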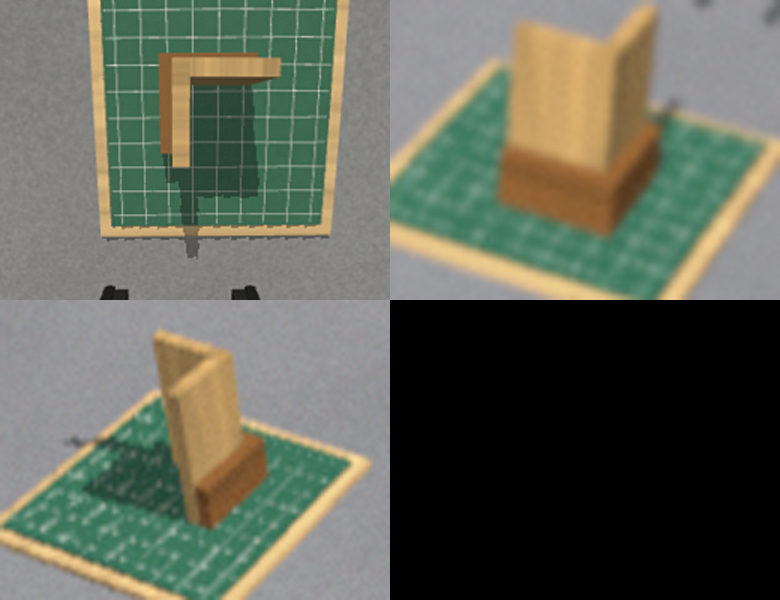

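Run:
```python
from h import *
K,d,T=wristT("w5.npz"); a=.03;t=.119
L=[(-a,-a,t),(-a,a,t),(-.02,a,t),(-.02,-.02,t),(a,-.02,t),(a,-a,t)]
q=np.array([(172,58),(280,58),(280,76),(190,77),(189,166),(173,167)])/1.5+[200,40]-.3
p,e=fit([(K,d,T,L,q)],[.546,-.187,-1.74]);print(p[:2],np.degrees(p[2]),e.round(1).tolist())
h=place([(.03,.03,0)],[.5217,-.1524,np.radians(-99.59)])[0];print("home",h)
```

```text
[ 0.54654619 -0.18746319] -99.44793120527885 [[-0.5, -0.4], [0.7, -0.4], [0.1, 0.3], [-0.2, -0.3], [0.4, 0.8], [-0.5, 0.2]]
home [ 0.54628285 -0.18697865  0.        ]
```

The post is within 0.6 mm and 0.2° of home.

```bash
python3 -c "
from bench import r
print(r.close_job())"
```

```text
the job is handed in; nothing more can be done
None
```

The post stands upright and released in the V of the low angle, measured within about 0.6 mm and 0.2° of home; the U- and T-shaped offcuts were not touched, and the job was handed in at about 19 s.

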